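# Clamp a kitchen knife in a guided sharpener and set the rod guide

### The arm

A 6-joint arm with a two-finger parallel gripper is mounted at the origin on a cart in front of the work surface, level with it; the furniture and walls round the work are solid. World frame = base frame: x ahead of the robot, y to its left, z up, the work surface at z = 0. Lengths are in mm, angles in rad, forces in N, time in s.
With the tool pointing down it reaches from about 400 to 925 mm from the base axis. Payload 12.5 kg.
Tool frame: the origin (TCP) lies between the finger pads; the fingertips stand 19 mm ahead of it and the grasp point (between the pads) is the TCP (env.tips_ahead is the distance from the TCP to the fingertips, in mm); z points along the fingers, y is the line along which they close (so a half turn about z gives the same grasp; the last joint's range is limited). The gripper opens to 95 mm and grips with 3 to 60 N. Pads are 20 mm wide; open, the fingers measure 119 mm over their backs; the gripper's body (75 mm by 180 mm) begins 59 mm behind the grasp point.
Start: joints at [1.213, 0.491, 1.559, -0, 1.092, -0.106], TCP at [155.699, 605.312, 233.661] pointing down, gripper open.
Joint ranges: [-3.1, 3.1], [-0.84, 2.19], [0.05, 2.79], [-1.13, 4.28], [0.06, 2.93], [-2.69, 2.69]. Speed limits (rad/s): [2.22, 2.22, 2.79, 3.14, 3.14, 3.14].

### API

Orientations are given as [roll, pitch, yaw] about the fixed x, y, z axes, in that order (R = Rz(yaw) Ry(pitch) Rx(roll)).
In Python, from cell import env gives the robot as it stands.
- The arm moves only by the shell command python3 -m crank 'ROWS'. ROWS is JSON, a list of rows, each a list of 5 numbers: the shift along the tool's x, y, z in mm, then the turn about the tool's z in degrees, then the finger opening in mm, from 0 to 95.1. In form: [[dx, dy, dz, yaw, grip], ...]. A call has 1 to 10 rows; each row is the pose to reach, as a shift and turn from the pose commanded when the call began, along the tool's axes at that moment; what a row does not reach only later rows make up. A row lasts 1/12 s, in which the tool goes at most 41.7 mm and 7.16 degrees, less where a joint would pass 70% of its speed; a pose out of reach is approached as far as the arm can. A call with a gripper value outside its range is refused whole. The fingers move at their own pace and stop on an object; the grip force is fixed at half the most. Time passes only in rows, so rows that repeat a pose let the fingers close. It gives the time, the measured TCP pose, the force, the opening and the grip force at its end, in the units of the state.
- env.state(): the state, without advancing time (a new reading comes with each control period).
- env.read_camera(name): name is "side" or "top"; returns a dict with "img" (420x560x3 uint8, blue, green, red), "K" (3x3 intrinsics, pixels), "pose" (4x4, takes a point from camera to world coordinates). Camera axes: x right, y down, z forward; pixel columns grow to the right and rows downward; lengths in mm; the calibration is good to about 2 mm. A picture is of the moment at which its call begins. There is no depth.
- env.job_done(): hands the job in; it is judged then, once.
The state is a dict: "t": time; "joints": joint angles; "qvel": joint speeds; "tau": joint torques, N m; "eef_pos": TCP position; "tcp_rot": TCP orientation; "ft_force": force on the tool from outside, world axes, zero at the start; "moment": the same for the moment, N m; "opening": opening from 0.0 (shut) to 1.0 (fully open); "grip_force": force on a finger pad.
Only numpy, scipy, OpenCV 4.12 (cv2) and the standard library are available. Lean on these libraries where they do the work, as an engineer would, in place of code of your own. Each camera call takes 0.05 s, during which the arm holds its last target. There are 200 camera calls.

### The job

Set the knife up for honing: lay its blade flat on the sharpener's blade rest with the spine squarely against the back stop and the handle out on the sharpener's left, heel just outside the rest, then wind the crank clockwise until its foot meets the blade and snug it with another quarter to half turn, without overtightening. Slide the rod guide all the way back to its end stop for the flattest honing angle, let go of everything, and leave the jars, the shaker and the glass as they stand.

Things in the scene. Friction and masses are not known exactly. Their poses are not given: they have to be found in the camera images.
- board: Wooden board, 440x460x18 mm, fixed over the hob as a worktop; origin at the centre of its underside (world z = 0); its top, on which all stands, is at world z = 0.018. Turned about -45 degrees; its x axis points to the raised cooker lid, which stands upright 25 cm from the board's centre.
- sharpener: Guided knife sharpener, dark steel and aluminium, fixed on the board; base x -33..193, y -30..30, 12 mm high. Origin on the clamp screw's axis, on the underside; z up, x from the clamp's open throat back to the rod guide, y to the sharpener's left (left seen from the throat looking along +x).
- blade_rest (a point): Point of the flat aluminium blade rest under the screw: sharpener frame (0, 0, 34) mm, axes as the sharpener. Rest: x -12..48, y -37.5..37.5. Back stop: ledge 10 mm high, face at x = +14. Behind it a column (x 24..46, y +-17) carries the clamp arm over the rest: x -16..46, y +-17, from 36 to 54 mm above the rest. Open to -x and both sides.
- foot: Round pressure foot, 23 mm across, 6 mm thick, on the screw's lower end; origin at the centre of its underside. It turns with the screw and is sprung: past first touch it yields 1 mm per 5 N, 50 N a turn. At crank = 0 its face is 24 mm above the rest. Snug is 5 to 35 N (0.1 to 0.7 turn past touch), over 45 N is overtight. Rubbing on the blade, it makes the crank feel stiffer.
- crank (a joint): Angle of the clamp crank, rad; grows turning clockwise seen from above; the screw sinks 10 mm per turn; range 0 to 19.6. Starts from 0 to 5.5. The foot touches a 3 mm blade lying on the rest at about 13.2. Free running takes 0.05 N m (1 N at the grip); each newton of foot pressure adds about 0.015 N m (0.3 N at the grip). It stays where it is left.
- knob_grip (a point): Middle of the crank's black upright grip: cylinder 18 mm across, 32 mm tall, 45 mm from the screw's axis, free to spin on its own axis. It stands on the crank's flat steel arm, 16 mm below this point; only the hub's top is 2 mm higher than that arm. At crank = 0 it is 143.5 mm above the sharpener's underside, on the +x side of the screw; it sinks 10 mm a turn.
- guide (a joint): Position of the rod guide along the sharpener's +x, m: 0 nearest the clamp, 0.050 at the rear end stop. Starts from 0 to 0.028. Friction about 1.5 N.
- guide_grip (a point): Middle of the rod guide's upright plate, 12 mm thick across y, 24 mm long along x, from 20 mm below this point (where it stands on a carriage 34x48 mm, 14 mm high) to 20 mm above, with a small fork 9 mm high on top. Sharpener frame: x = 108 mm + joint guide, y = 0, z = 46.5 mm.
- knife: Kitchen knife, 265 mm long, about 130 g, lying on its side; origin at the heel, middle of the blade's width, level with the handle's underside; x to the tip, y to the spine, z up. Blade x 0..150, y -18..18 (spine y = 18, straight to x = 95), z 6.5..9.5 mm; black handle x -115..0, y -9..17, z 0..16 mm. Balances near x = 33 mm. On the board its tip dips 2.5 degrees.
- knife_spine (a point): Point on the knife's spine 48 mm ahead of the heel, mid thickness: knife frame (48, 18, 8) mm. Seated, it is at the back stop beside the screw: sharpener frame about (14, 0, 35.5) mm, with knife x along the sharpener's -y and knife y along its +x.
- knife_handle (a point): Middle of the knife's handle: knife frame (-60, 4, 8) mm, 26 mm wide across knife y, 16 mm thick.
- honey_jar: Honey jar with a screw lid, 64 mm across, 87 mm tall, upright on the board, origin at the centre of its underside; leave it alone.
- spice_jar: Glass spice jar, 45 mm across, 106 mm tall, upright on the board, origin at the centre of its underside; leave it alone.
- tea_glass: Empty tea glass, 80 mm across, 88 mm tall, upright on the board, origin at the centre of its underside; leave it alone.
- salt_shaker: Glass salt shaker with a metal top, 44 mm across, 90 mm tall, upright on the board, origin at the centre of its underside; leave it alone.

How it is judged (in metres and radians):
On the way, in this order (a step that is already met when the one before it is completed fails the run):
1. the blade lies flat on the rest, spine against the back stop, let go by the fingers (x of knife_spine in the frame of sharpener between 0.0105 and 0.0175 m and y of knife_spine in the frame of sharpener between -0.016 and 0.024 m and z of knife_spine in the frame of sharpener between 0.0325 and 0.0395 m and angle between the x axis of knife and the y axis of sharpener, either way round below 0.07 rad and y of knife_handle in the frame of sharpener above 0.06 m and contact force between the fingers and knife below 0.05 N and linear speed of knife below 0.02 m/s), for 0.2 s.
2. the foot presses on the seated blade with at least 5 N (x of knife_spine in the frame of sharpener between 0.0105 and 0.0175 m and y of knife_spine in the frame of sharpener between -0.016 and 0.024 m and z of knife_spine in the frame of sharpener between 0.0325 and 0.0395 m and angle between the x axis of knife and the y axis of sharpener, either way round below 0.07 rad and y of knife_handle in the frame of sharpener above 0.06 m and contact force between foot and knife above 5 N), for 0.2 s.
At the end, for the whole second after the job is handed in: Blade at rest on the rest, spine within 3.5 mm of the back stop and 4 degrees of parallel, handle left, heel from -5 to 34 mm outside the rest; foot pressing it with 5 to 35 N; guide within 2.5 mm of its rear stop; jars, shaker and glass upright within 12 mm of their places (all of step 2 and contact force between foot and knife below 35 N and value of joint guide above 0.0475 m and linear speed of knife below 0.01 m/s and velocity of joint crank below 0.05 rad/s and distance of each of honey_jar, spice_jar, tea_glass, salt_shaker from where it was at the start of the episode below 0.012 m and angle between each of honey_jar, spice_jar, tea_glass, salt_shaker's own z axis and vertical below 0.1 rad); the robot touches nothing.
It fails at once if the clamp is overtightened (foot presses with more than 45 N) (contact force between foot and knife above 45 N).
It fails at once if the honey jar is knocked over or pushed more than 20 mm (distance of honey_jar from where it was at the start of the episode above 0.02 m or angle between honey_jar's own z axis and vertical above 0.35 rad).
It fails at once if the spice jar is knocked over or pushed more than 20 mm (distance of spice_jar from where it was at the start of the episode above 0.02 m or angle between spice_jar's own z axis and vertical above 0.35 rad).
It fails at once if the tea glass is knocked over or pushed more than 20 mm (distance of tea_glass from where it was at the start of the episode above 0.02 m or angle between tea_glass's own z axis and vertical above 0.35 rad).
It fails at once if the salt shaker is knocked over or pushed more than 20 mm (distance of salt_shaker from where it was at the start of the episode above 0.02 m or angle between salt_shaker's own z axis and vertical above 0.35 rad).
It also fails if it takes over 67 s, if anything falls off the work surface, if the arm or the gripper's body presses on something with over 40 N, if the wrist force passes 120 N, or if a joint passes its speed limit or range.

## Working session

There is one attempt and no reset: what is moved stays moved. The work goes in short steps, Python scripts to look and compute and a shell command to move; the robot and the scene stay as the last step left them, time stands still between calls to the robot, and variables do not carry over. Pictures are saved under pics/ and viewed, at most 10 in all, crops included, and the job is handed in when it is done.

```bash
ls; mkdir -p pics
python3 - <<'E'
from cell import env
import cv2
for n in("top","side"):
    c=env.read_camera(n); cv2.imwrite(f"pics/{n}0.png",c["img"]); print(n,c["K"].tolist(),c["pose"].round(4).tolist())
print(env.state())
E
```

```text
pics
top [[429.02085874661276, 0.0, 275.54356855627924], [0.0, 429.02085874661276, 211.7378261963752], [0.0, 0.0, 1.0]] [[0.0091, -0.981, 0.1935, 365.7038], [-1.0, -0.009, 0.0016, -198.2129], [0.0002, -0.1935, -0.9811, 945.6321], [0.0, 0.0, 0.0, 1.0]]
side [[477.8638531898745, 0.0, 270.46884290452283], [0.0, 477.8638531898745, 210.66944413001647], [0.0, 0.0, 1.0]] [[-0.9953, -0.0365, 0.09, 441.0956], [-0.0971, 0.3768, -0.9212, 772.8637], [-0.0003, -0.9256, -0.3785, 506.6486], [0.0, 0.0, 0.0, 1.0]]
{'t': 0.1, 'joints': array([ 1.21343348e+00,  4.91502792e-01,  1.55936894e+00, -2.11707415e-05,
        1.09170217e+00, -1.05604181e-01]), 'qvel': array([ 0.0008404 , -0.00067902, -0.00243001,  0.00099668,  0.0005868 ,
       -0.00030068]), 'tau': array([ 3.09675786e-03, -6.13614035e+01, -2.58604342e+01,  6.93967589e-02,
        4.69978515e-02, -6.11262635e-05]), 'eef_pos': array([155.61141024, 605.12452442, 233.12473356]), 'tcp_rot': array([-3.14061489e+00, -8.47584254e-05,  2.88984371e+00]), 'ft_force': array([-0.09739466,  0.18373107,  0.5089003 ]), 'moment': array([ 0.01790518,  0.00325768, -0.03778883]), 'grip_force': 0.0, 'opening': 0.9975441254318246}
```

View pics/top0.png

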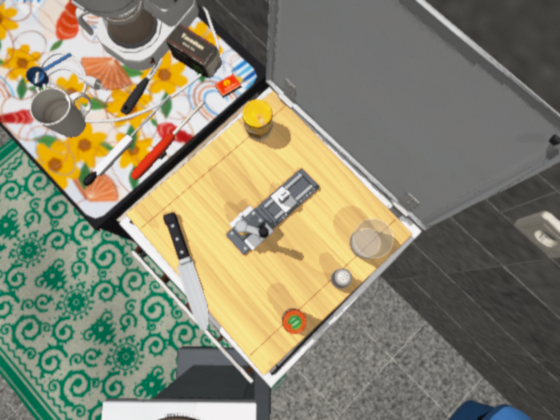

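View pics/side0.png

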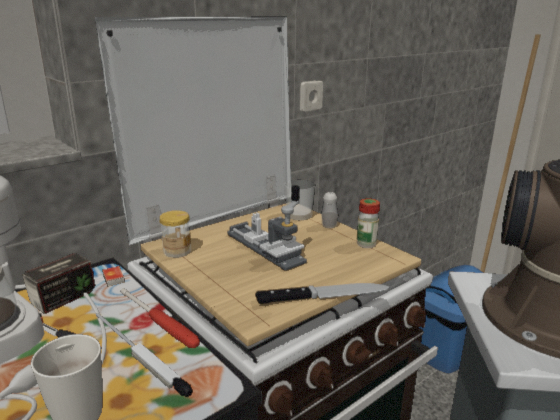

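The top view shows the knife with its handle at (175,235) and tip at (203,325). The sharpener runs from (237,243) to (308,180), the crank knob is near (262,230), and the jars are to the right and above. I'll enlarge the work area.

Run:
```python
import cv2
a=cv2.imread("pics/top0.png")[160:340,150:330]; b=cv2.imread("pics/side0.png")[190:310,220:400]
cv2.imwrite("pics/topc.png",cv2.resize(a,(600,600),interpolation=cv2.INTER_CUBIC))
cv2.imwrite("pics/sidec.png",cv2.resize(b,(800,533),interpolation=cv2.INTER_CUBIC))
```

```text
(no output)
```

View pics/topc.png

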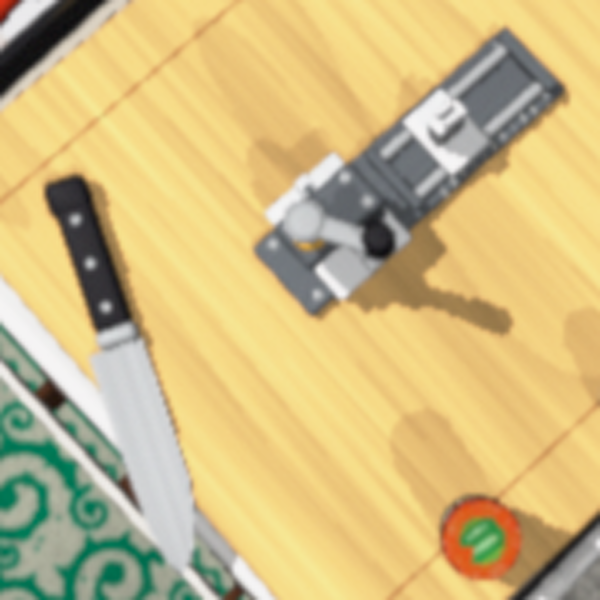

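View pics/sidec.png

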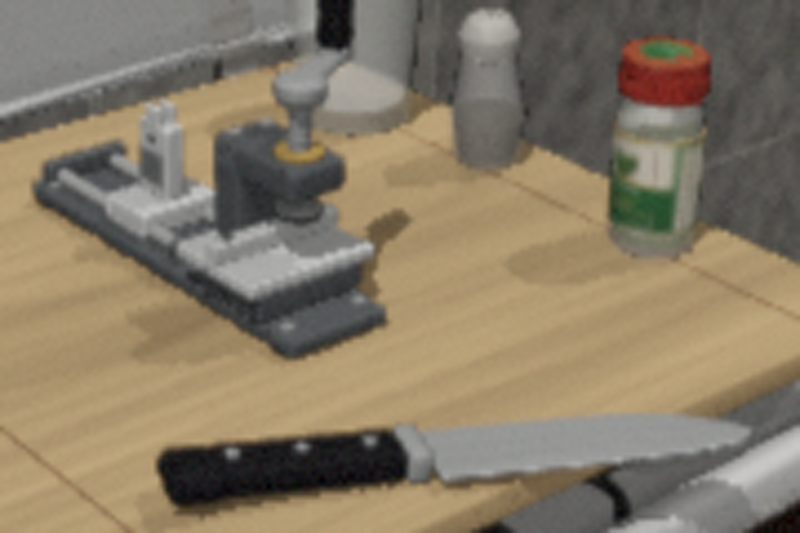

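The crops show these points clearly:
- Base corners in the top crop: (255,245), (320,315), (567,90) and (508,30).
- Knob at (378,237) and hub at (303,222).
- Guide plate at (445,122).
- Knife handle from (66,190) to (118,330), with the spine on the right.

Next I'll turn these into world coordinates.

```bash
cat > h.py <<'E'
import numpy as np, cv2
from cell import env
CAM={}
def cam(n):
    if n not in CAM: CAM[n]=env.read_camera(n)
    return CAM[n]
def plane(n,uv,z):
    c=cam(n); K=c["K"];T=c["pose"]
    uv=np.atleast_2d(np.asarray(uv,float)); d=np.c_[uv,np.ones(len(uv))]@np.linalg.inv(K).T@T[:3,:3].T
    return T[:3,3]+d*((z-T[2,3])/d[:,2])[:,None]
def proj(n,p):
    c=cam(n); T=c["pose"]; q=(np.atleast_2d(p)-T[:3,3])@T[:3,:3]@c["K"].T
    return q[:,:2]/q[:,2:]
def tri(p,q): # one pixel per camera: top, side
    A=[];b=[]
    for n,uv in(("top",p),("side",q)):
        T=cam(n)["pose"]; d=plane(n,uv,0)[0]-T[:3,3]; d/=np.linalg.norm(d); M=np.eye(3)-np.outer(d,d); A.append(M); b.append(M@T[:3,3])
    x=np.linalg.lstsq(np.vstack(A),np.hstack(b),rcond=None)[0]
    return x,[np.linalg.norm(a@x-c) for a,c in zip(A,b)]
def tc(uv): return np.atleast_2d(uv)*0.3+[149.65,159.65]
def sc(uv): return np.atleast_2d(uv)*0.225+[219.6,189.6]
E
python3 - <<'E'
from h import *
np.set_printoptions(suppress=True,precision=1)
cs=plane("top",tc([[255,245],[320,315],[567,90],[508,30]]),30)[:,:2]; print("base",cs)
a=(cs[2]+cs[3]-cs[0]-cs[1])/2; print("len",np.linalg.norm(a),"wid",np.linalg.norm(cs[0]-cs[1]),np.linalg.norm(cs[2]-cs[3]))
yaw=np.arctan2(a[1],a[0]);x=np.array([np.cos(yaw),np.sin(yaw)]); o=cs.mean(0)-80*x
print("sharp",o,np.degrees(yaw))
s=plane("side",sc([[38,190],[290,352],[385,312]]),28)[:,:2];print("side base: rearleft, frontleft, frontright",s)
for c in(s): print(((c-o)@x,(c-o)@[-x[1],x[0]]))
# knob
for cr in(0.5,1,1.5):
    z=18+143.5+16-10*cr/6.28
    k=plane("top",tc([[378,235]]),z)[0,:2]-o; print("knob",cr,k@x,k@[-x[1],x[0]],np.linalg.norm(k))
h=plane("top",tc([[303,220]]),18+130)[0,:2]-o;print("hub",h@x,h@[-x[1],x[0]])
g=plane("top",tc([[447,120]]),18+66+5)[0,:2]-o;print("guide",g@x,g@[-x[1],x[0]])
# knife
img=cam("top")["img"]
def dark(n,x0,y0,x1,y1,th):
    m=np.zeros(cam(n)["img"].shape[:2],np.uint8); m[y0:y1,x0:x1]=(cam(n)["img"][y0:y1,x0:x1].max(2)<th)*255
    c=max(cv2.findContours(m,0,1)[0],key=cv2.contourArea); return c
c=dark("top",160,205,195,262,70); r=cv2.minAreaRect(c); print("handle rect",r)
P=plane("top",cv2.boxPoints(r),18+16)[:,:2];print(P)
p=plane("top",tc([[66,183],[112,330],[98,352],[137,338],[165,415],[190,480],[188,560]]),[[34]][0][0])
z=[34,34,27,27,27,27,24]
p=np.array([plane("top",tc([q]),zz)[0,:2] for q,zz in zip([[66,183],[112,330],[98,352],[137,338],[165,415],[190,480],[188,560]],z)]);print("knife end,bolster,heelEdge,heelSpine,spine,spine,tip",p)
E
```

```text
base [[ 498.3  -90.8]
 [ 453.5 -133.8]
 [ 603.5 -293.5]
 [ 644.3 -254.7]]
len 219.2776443174649 wid 62.13930691744583 56.3569030891997
sharp [ 495.9 -134.2] -47.552459958186475
side base: rearleft, frontleft, frontright [[ 642.  -246.5]
 [ 495.3  -83.1]
 [ 453.  -126.2]]
(np.float64(181.45865464525195), np.float64(31.953023178147564))
(np.float64(-38.11629430361545), np.float64(33.98480406731374))
(np.float64(-34.908720450280185), np.float64(-26.269837596121597))
knob 0.5 21.280927511000872 -36.73121906768366 42.45068114797031
knob 1 21.345044210941847 -36.62500732025533 42.391061246161534
knob 1.5 21.409160910882836 -36.51879557282693 42.33172097845772
hub -2.2442641847034555 1.8074333467116925
guide 107.39283302712826 0.07704714126383623
handle rect ((176.7056427001953, 235.23016357421875), (45.16415023803711, 11.703119277954102), 69.07550048828125)
[[533.4  46. ]
 [542.8  22.9]
 [451.9 -16.4]
 [442.8   6.4]]
knife end,bolster,heelEdge,heelSpine,spine,spine,tip [[537.2  32.6]
 [442.4  -2. ]
 [428.9   7.7]
 [438.  -16.8]
 [389.6 -36.8]
 [349.4 -54.3]
 [300.6 -54.5]]
```

Run:
```python
from h import *
np.set_printoptions(suppress=True,precision=1)
img=cam("top")["img"]
hsv=cv2.cvtColor(img,cv2.COLOR_BGR2HSV)
for v in range(225,322,6):
    print(v,[f"{u}:{hsv[v,u,1]}/{hsv[v,u,2]}" for u in range(163,212,1) if 1] if v in(270,300) else "".join("#" if hsv[v,u,1]<75 else "." for u in range(160,220)))
h=plane("top",[[257,112]],105)[0];print("honey",h)
for n,p,z in(("spice",tc([482,537])[0],124),("salt",[342,277],108),("glass",[371,239],106)): print(n,plane("top",p,z)[0])
```

```text
225 ........###########.........................................
231 ..........##########........................................
237 ............###########.....................................
243 ..............###########...................................
249 ................###########.................................
255 ##................###########...............................
261 #######............##############...........................
267 ############.....##################.........................
273 #################.###################.......................
279 ##.......##############################.....................
285 ###############.#########################...................
291 ###########################################.................
297 ##........###################################...............
303 .########....###########.######################.............
309 #...#######.....################################............
315 ....########..######..##############################........
321 ################..#####......############################...
honey [ 744.  -156.1  105. ]
spice [ 321.6 -233.6  124. ]
salt [ 403.6 -326.5  108. ]
glass [ 478.3 -385.4  106. ]
```

```bash
cat > g.py <<'E'
import sys,numpy as np
from cell import env
from scipy.spatial.transform import Rotation as R
s=env.state(); x,y,z,yaw=map(float,sys.argv[1:5])
d=R.from_euler("xyz",s["tcp_rot"]).inv().apply(np.array([x,y,z])-s["eef_pos"])
print(d.round(1),"turn",round(-((yaw-np.degrees(s["tcp_rot"][2])+180)%360-180),1),"t",round(s["t"],2))
E
python3 g.py 469.3 4.7 150 23.2
```

```text
[-453.4 -503.4   83.6] turn 142.4 t 0.25
```

```bash
python3 -m crank '[[-453,-503,60,142,95],[-453,-503,60,142,95],[-453,-503,60,142,95],[-453,-503,60,142,95],[-453,-503,60,142,95],[-453,-503,60,142,95],[-453,-503,60,142,95],[-453,-503,60,142,95],[-453,-503,60,142,95],[-453,-503,60,142,95]]'; python3 g.py 469.3 4.7 150 23.2
```

```text
t: 1.08
eef_pos: [348.3, 235.7, 196.9]
tcp_rot: [3.141, -0.0, 1.634]
ft_force: [0.8, 1.1, -1.0]
opening: 1.001
grip_force: 0.0
[-238.2  106.2   46.9] turn 70.4 t 1.08
```

```bash
python3 -m crank '[[-238,106,47,70,60],[-238,106,47,70,60],[-238,106,47,70,60],[-238,106,47,70,60],[-238,106,47,70,60],[-238,106,47,70,60],[-238,106,47,70,60],[-238,106,47,70,60],[-238,106,47,70,60],[-238,106,47,70,60]]';python3 -m crank '[[0,0,0,0,60],[0,0,0,0,60]]'; python3 g.py 469.3 4.7 39.5 23.2
```

```text
t: 1.92
eef_pos: [470.1, 6.7, 149.6]
tcp_rot: [-3.141, 0.0, 0.41]
ft_force: [-0.0, -0.1, -0.7]
opening: 0.627
grip_force: 0.0
t: 2.08
eef_pos: [470.0, 7.3, 149.9]
tcp_rot: [-3.142, -0.0, 0.421]
ft_force: [0.2, -0.1, -0.6]
opening: 0.632
grip_force: 0.0
[ -1.7   2.1 110.4] turn 0.9 t 2.08
```

```bash
python3 -m crank '[[-2,2,40,1,60],[-2,2,80,1,60],[-2,2,100,1,60],[-2,2,110,1,60],[-2,2,110,1,60],[-2,2,110,1,15],[-2,2,110,1,15],[-2,2,110,1,15],[-2,2,110,1,15],[-2,2,110,1,15]]'; python3 -m crank '[[0,0,0,0,15],[0,0,0,0,15],[0,0,0,0,15]]'
```

```text
t: 2.92
eef_pos: [469.2, 4.7, 40.1]
tcp_rot: [3.141, -0.001, 0.401]
ft_force: [0.9, 0.5, 0.2]
opening: 0.336
grip_force: 0.3
t: 3.17
eef_pos: [469.0, 4.7, 39.9]
tcp_rot: [3.142, -0.0, 0.401]
ft_force: [0.4, 0.0, 0.2]
opening: 0.271
grip_force: 29.7
```

```bash
python3 -m crank '[[0,0,-20,0,15],[0,0,-45,0,15],[0,0,-60,0,15],[0,0,-70,0,15],[0,0,-70,0,15]]'; python3 g.py 513.7 -20.1 110 42.5
```

```text
t: 3.58
eef_pos: [469.7, 4.6, 111.5]
tcp_rot: [3.14, -0.003, 0.401]
ft_force: [0.9, 0.1, -1.0]
opening: 0.271
grip_force: 30.0
[30.9 39.9  1.7] turn -19.5 t 3.58
```

Run:
```python
from h import *
a=cv2.resize(cam("top")["img"][160:340,150:330],(400,400),interpolation=2); b=cv2.resize(cam("side")["img"][180:330,220:420],(400,300),interpolation=2)
cv2.imwrite("pics/l.png",np.hstack([a,np.vstack([b,np.zeros((100,400,3),np.uint8)])]))
```

```text
(no output)
```

View pics/l.png

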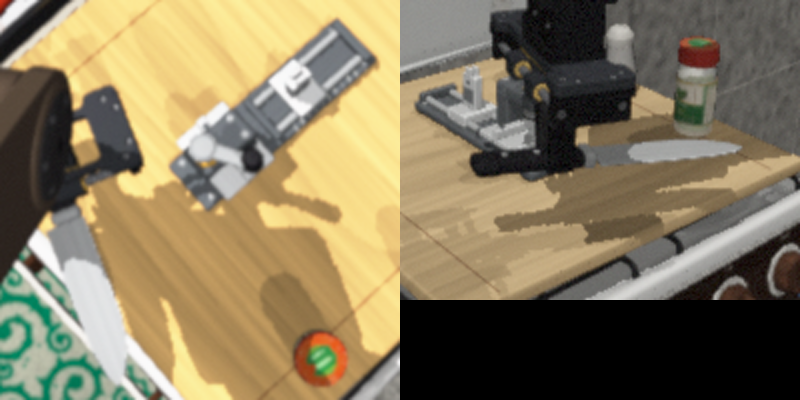

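The knife is held firmly with its tip at crop (127,378) top and (342,148) side. I'll triangulate the tip for sag and move to the front of the throat.

```bash
python3 - <<'E'
from h import *
print(tri([206.8,329.8],[390.8,253.8]))
E
python3 -m crank '[[8,10,0,-5,15],[16,20,0,-10,15],[24,30,0,-15,15],[31,40,2,-19.5,15],[31,40,15,-19.5,15],[31,40,25,-19.5,15],[31,40,32,-19.5,15],[31,40,32,-19.5,15],[31,40,32,-19.5,15]]'; python3 g.py 513.7 -20.1 78 42.5
```

```text
(array([295.63798493, -64.4849554 ,  82.02954383]), [np.float64(5.05600258095883), np.float64(5.056002580958931)])
t: 4.53
eef_pos: [512.6, -19.9, 77.2]
tcp_rot: [-3.14, 0.001, 0.741]
ft_force: [0.6, 0.3, -0.4]
opening: 0.271
grip_force: 30.0
[ 0.6  0.9 -0.8] turn -0.1 t 4.53
```

```bash
python3 -m crank '[[0,0,-4,0,15],[0,15,-4,0,15],[0,30,-4,0,15],[0,45,-4,0,15],[0,58,-4,0,15],[0,58,-4,0,15],[0,58,-4,0,15]]'; python3 g.py 560.9 -71.8 81 42.5;  python3 - <<'E'
from h import *
a=cv2.resize(cam("top")["img"][160:310,180:330],(400,400),interpolation=2); b=cv2.resize(cam("side")["img"][180:300,240:400],(400,300),interpolation=2)
cv2.imwrite("pics/m.png",np.hstack([a,np.vstack([b,np.zeros((100,400,3),np.uint8)])]))
E
```

```text
t: 5.12
eef_pos: [552.2, -63.0, 82.1]
tcp_rot: [3.142, -0.0, 0.74]
ft_force: [-0.9, 0.1, -0.9]
opening: 0.269
grip_force: 30.0
[ 0.5 12.3  1.1] turn -0.1 t 5.12
```

View pics/m.png

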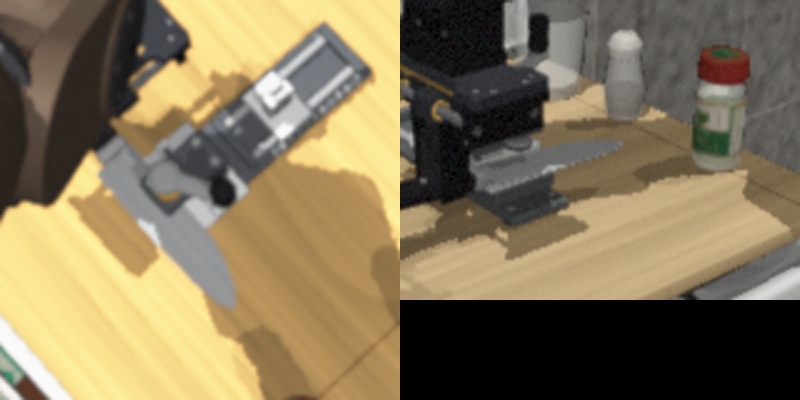

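The blade is in the throat under the arm and clear of the foot, with its tip at crop (235,305) in the top view. Now I'll lower it until it touches the rest.

```bash
for i in 1 2 3; do :; done; python3 -m crank '[[0,0,3,0,15],[0,0,5,0,15],[0,0,5,0,15]]' | grep -E "eef|ft"; python3 -m crank '[[0,0,2,0,15],[0,0,2,0,15]]'| grep -E "eef|ft"; python3 -m crank '[[0,0,2,0,15],[0,0,2,0,15]]'| grep -E "eef|ft"; python3 -m crank '[[0,0,2,0,15],[0,0,2,0,15]]'| grep -E "eef|ft"
```

```text
eef_pos: [551.9, -62.5, 76.4]
ft_force: [0.1, -0.1, -0.9]
eef_pos: [552.1, -62.7, 74.5]
ft_force: [-0.1, 0.6, -0.5]
eef_pos: [552.3, -62.8, 72.7]
ft_force: [-0.2, 0.4, 1.8]
eef_pos: [552.3, -62.8, 70.7]
ft_force: [-0.0, 1.9, 2.3]
```

```bash
python3 -m crank '[[0,0,2,0,15],[0,0,2,0,15],[0,4,2,0,15],[0,8,2,0,15],[0,8,2,0,15]]' | grep -E "eef|ft"; python3 -m crank '[[0,2,0,0,15],[0,2,0,0,15]]'| grep -E "eef|ft"; python3 -m crank '[[0,1.5,0,0,15],[0,1.5,0,0,15]]'| grep -E "eef|ft"
```

```text
eef_pos: [558.2, -69.4, 68.8]
ft_force: [-0.4, 0.5, 1.4]
eef_pos: [559.2, -70.5, 68.8]
ft_force: [-0.4, -0.3, 1.4]
eef_pos: [560.1, -71.5, 68.8]
ft_force: [-1.0, 0.8, 1.5]
```

```bash
for r in '[[0,1.5,0,0,15],[0,1.5,0,0,15]]'; do :; done; python3 -m crank '[[0,1.5,0,0,15],[0,1.5,0,0,15]]'| grep -E "eef|ft"; python3 -m crank '[[0,1.5,0,0,15],[0,1.5,0,0,15]]'| grep -E "eef|ft";  python3 -m crank '[[0,1,0,0,15],[0,1,0,0,15]]'| grep -E "eef|ft|rot"
```

```text
eef_pos: [560.9, -72.4, 68.8]
ft_force: [-1.3, 1.8, 2.2]
eef_pos: [561.2, -72.7, 68.6]
ft_force: [-3.6, 7.3, 1.6]
eef_pos: [561.5, -73.0, 68.5]
tcp_rot: [-3.138, 0.001, 0.74]
ft_force: [-5.2, 10.3, 2.9]
```

```bash
python3 -m crank '[[0,0,1,0,15],[0,-0.5,2,0,15],[0,-0.8,2.5,0,15],[0,-0.8,2.5,0,15]]'| grep -E "eef|ft|rot"; python3 -m crank '[[0,0,0,0,50],[0,0,0,0,50],[0,0,0,0,50],[0,0,0,0,50]]'; python3 -m crank '[[0,0,-15,0,50],[0,0,-35,0,50],[-20,0,-60,0,50],[-50,0,-90,0,50],[-90,0,-110,0,30],[-90,0,-130,0,30],[-90,0,-150,0,30]]' | grep -E "eef|ft|rot"
```

```text
eef_pos: [561.4, -73.0, 66.1]
tcp_rot: [-3.139, 0.001, 0.741]
ft_force: [-4.2, 5.4, 2.7]
t: 7.88
eef_pos: [562.5, -73.9, 66.4]
tcp_rot: [3.141, -0.0, 0.741]
ft_force: [0.5, -0.4, 0.9]
opening: 0.488
grip_force: 0.0
eef_pos: [494.6, -135.8, 217.8]
tcp_rot: [3.141, -0.0, 0.739]
ft_force: [0.1, 0.2, -0.0]
```

```bash
python3 -m crank '[[0,-40,0,0,30],[0,-80,0,0,30],[0,-120,0,0,30],[0,-150,0,0,30],[0,-150,0,0,30]]' | grep -E "eef|ft|rot";  python3 - <<'E'
from h import *
a=cv2.resize(cam("top")["img"][160:310,180:330],(400,400),interpolation=2); b=cv2.resize(cam("side")["img"][180:300,240:400],(400,300),interpolation=2)
cv2.imwrite("pics/n.png",np.hstack([a,np.vstack([b,np.zeros((100,400,3),np.uint8)])]))
E
```

```text
eef_pos: [390.8, -21.1, 216.5]
tcp_rot: [-3.14, 0.001, 0.743]
ft_force: [0.7, -0.4, 0.5]
```

View pics/n.png

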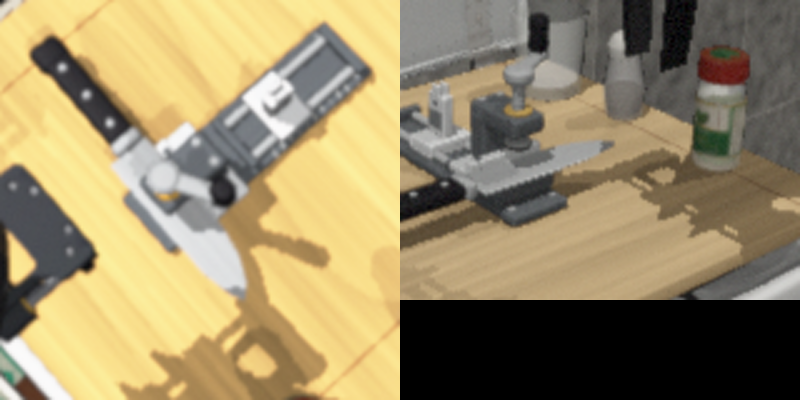

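The knife sits parallel against the stop, with the handle on the left and the bolster at top crop (130,140). The knob top is at (222,192) top and (138,17) side. Now I'll locate the knob.

```bash
python3 - <<'E'
from h import *
np.set_printoptions(suppress=True,precision=1)
o=np.array([495.9,-131.2]);x=np.array([.675,-.738]);y=np.array([.738,.675])
def sh(p): return (p[:2]-o)@x,(p[:2]-o)@y
# dark blob of knob, top view
im=cam("top")["img"]
m=np.zeros(im.shape[:2],np.uint8); m[222:244,252:275]=(im[222:244,252:275].max(2)<60)*255
c=max(cv2.findContours(m,0,1)[0],key=cv2.contourArea); (r,rad)=cv2.minEnclosingCircle(c); M=cv2.moments(c); print(r,rad,M["m10"]/M["m00"],M["m01"]/M["m00"])
t=np.array([M["m10"]/M["m00"],M["m01"]/M["m00"]])
k=plane("top",t,172)[0]; print("knob",k,sh(k))
im=cam("side")["img"]
m=np.zeros(im.shape[:2],np.uint8); m[180:206,286:304]=(im[180:206,286:304].max(2)<75)*255
c=max(cv2.findContours(m,0,1)[0],key=cv2.contourArea); b=cv2.boundingRect(c); print(b)
s=[b[0]+(b[2]-1)/2,b[1]+(b[3]-1)/2]
k=plane("side",s,160)[0]; print("knob side",k,sh(k)); print(tri(t,s))
E
python3 g.py 482 -172 215 42.5
```

```text
(263.0, 229.65383911132812) 6.6539530754089355 262.8880407124682 230.54198473282443
knob [ 483.2 -174.2  172. ] (np.float64(23.18270555862799), np.float64(-38.442921867535645))
(291, 185, 9, 16)
knob side [ 481.8 -176.7  160. ] (np.float64(24.038231704121884), np.float64(-41.14697585664403))
(array([ 483.2, -173.9,  161.3]), [np.float64(1.5841576357833507), np.float64(1.5841576357833123)])
[-35.9 167.4   1.7] turn -0.1 t 9.08
```

```bash
python3 -m crank '[[-37,40,0,0,45],[-37,80,0,0,45],[-37,120,0,0,45],[-37,160,0,0,45],[-37,170,0,0,45],[-37,170,0,0,45],[-37,170,0,0,45]]' | grep -E "eef|ft|rot"; python3 g.py 483 -174.5 165 42.5
```

```text
eef_pos: [482.0, -175.2, 215.3]
tcp_rot: [-3.14, 0.001, 0.739]
ft_force: [-1.4, 0.3, -0.1]
[ 1.2  0.3 50.3] turn -0.2 t 9.67
```

```bash
python3 -m crank '[[1,0,20,0,45],[1,0,40,0,45],[1,0,50,0,45],[1,0,50,0,45],[1,0,50,0,10],[1,0,50,0,10],[1,0,50,0,10],[1,0,50,0,10],[1,0,50,0,10],[1,0,50,0,10]]'; python3 -m crank '[[0,0,0,0,10],[0,0,0,0,10]]'
```

```text
t: 10.5
eef_pos: [483.0, -173.7, 166.8]
tcp_rot: [3.141, -0.0, 0.741]
ft_force: [-0.8, -0.5, 3.5]
opening: 0.181
grip_force: 30.0
t: 10.67
eef_pos: [483.0, -173.7, 166.8]
tcp_rot: [3.141, -0.0, 0.741]
ft_force: [-0.1, -1.1, 5.6]
opening: 0.183
grip_force: 30.0
```

```bash
python3 -m crank '[[0,0,-2.5,0,10],[0,0,-2.5,0,10],[0,0,-2.5,0,10]]'|grep -E "eef|ft"
python3 - <<'E'
import numpy as np
a0=1.03;r=45
for k in range(0,11):
    a=a0+np.radians(20*k); print(k,round(-r*(np.sin(a)-np.sin(a0)),1),round(r*(np.cos(a)-np.cos(a0)),1),round(20*k/36,1))
E
```

```text
eef_pos: [481.8, -173.0, 167.5]
ft_force: [-0.3, -0.3, -17.5]
0 -0.0 0.0 0.0
1 -5.6 -14.6 0.6
2 -5.9 -30.2 1.1
3 -0.8 -45.0 1.7
4 9.1 -57.1 2.2
5 22.5 -65.2 2.8
6 37.8 -68.2 3.3
7 53.2 -65.7 3.9
8 66.9 -58.1 4.4
9 77.2 -46.3 5.0
10 82.8 -31.7 5.6
```

```bash
python3 -m crank '[[-5.6,-14.6,2.4,0,10],[-5.9,-30.2,3,0,10],[-0.8,-45,3.5,0,10],[9.1,-57.1,4.1,0,10],[22.5,-65.2,4.6,0,10]]'
cat > a.py <<'E'
import numpy as np
from cell import env
s=env.state();p=s["eef_pos"];d=p[:2]-[495.9,-131.2];X=d@[.675,-.738];Y=d@[.738,.675]
print("ang",round(np.degrees(np.arctan2(-Y,X)),1),"r",round(np.hypot(X,Y),1),"z",p[2].round(1),s["ft_force"].round(1),"t",round(s["t"],1))
f=s["ft_force"][:2];u=np.array([X,Y])/np.hypot(X,Y);F=np.array([f@[.675,-.738],f@[.738,.675]]);print("radial",(F@u).round(1),"tang(cw+)",(F@[u[1],-u[0]]).round(1))
E
python3 a.py
```

```text
t: 11.33
eef_pos: [456.0, -110.2, 164.5]
tcp_rot: [3.138, -0.001, 0.74]
ft_force: [9.2, -8.4, -16.7]
opening: 0.186
grip_force: 30.0
ang 160.2 r 45.1 z 164.5 [  9.2  -8.4 -16.7] t 11.3
radial -12.1 tang(cw+) -3.2
```

```bash
cat > tab.py <<'E'
import sys,numpy as np
a0,st,n,dz=map(float,sys.argv[1:5]); cx,cy=map(float,sys.argv[5:7]) # cx,cy extra shift in sharpener frame
a0=np.radians(a0);print("["+",".join("[%.1f,%.1f,%.1f,0,10]"%(-45*(np.sin(a)-np.sin(a0))+cy,45*(np.cos(a)-np.cos(a0))+cx,dz+st*k/36) for k in range(1,int(n)+1) for a in[a0+np.radians(st*k)])+"]")
E
python3 tab.py 160 24 10 1.2 0.6 0
```

```text
[[18.5,-2.0,1.9,0,10],[36.5,3.2,2.5,0,10],[50.9,15.2,3.2,0,10],[59.1,32.0,3.9,0,10],[59.7,50.7,4.5,0,10],[52.7,68.0,5.2,0,10],[39.2,81.0,5.9,0,10],[21.7,87.4,6.5,0,10],[3.0,86.1,7.2,0,10],[-13.5,77.4,7.9,0,10]]
```

```bash
python3 -m crank '[[18.5,-2,1.9,0,10],[36.5,3.2,2.5,0,10],[50.9,15.2,3.2,0,10],[59.1,32,3.9,0,10],[59.7,50.7,4.5,0,10],[52.7,68,5.2,0,10],[39.2,81,5.9,0,10],[21.7,87.4,6.5,0,10],[3,86.1,7.2,0,10],[-13.5,77.4,7.9,0,10]]'|grep -E "open|grip"; python3 a.py; python3 -m crank '[[0,0,0,0,10]]' >/dev/null; python3 a.py
```

```text
opening: 0.183
grip_force: 30.0
ang 39.9 r 45.8 z 157.1 [ 1.5 11.8  3.9] t 12.2
radial -11.7 tang(cw+) -2.0
ang 42.8 r 45.1 z 157.2 [-1.3  4.   4.1] t 12.2
radial -4.0 tang(cw+) 1.4
```

```bash
python3 tab.py 41 24 10 0 -0.2 0.2
```

```text
[[-11.1,-15.1,0.7,0,10],[-15.3,-33.4,1.3,0,10],[-11.7,-51.7,2.0,0,10],[-1.0,-67.1,2.7,0,10],[15.1,-76.7,3.3,0,10],[33.6,-79.0,4.0,0,10],[51.5,-73.5,4.7,0,10],[65.7,-61.2,5.3,0,10],[73.6,-44.3,6.0,0,10],[73.9,-25.6,6.7,0,10]]
```

```bash
python3 -m crank '[[-11.1,-15.1,0.7,0,10],[-15.3,-33.4,1.3,0,10],[-11.7,-51.7,2,0,10],[-1,-67.1,2.7,0,10],[15.1,-76.7,3.3,0,10],[33.6,-79,4,0,10],[51.5,-73.5,4.7,0,10],[65.7,-61.2,5.3,0,10],[73.6,-44.3,6,0,10],[73.9,-25.6,6.7,0,10]]'|grep -E "open|grip"; python3 -m crank '[[0,0,0,0,10]]' >/dev/null; python3 a.py;  python3 tab.py 281 20 8 0 0 0
```

```text
opening: 0.182
grip_force: 30.0
ang -75.8 r 46.3 z 150.4 [-0.5 -3.  10.2] t 13.2
radial -1.9 tang(cw+) 2.4
[[-5.6,14.6,0.6,0,10],[-15.9,26.4,1.1,0,10],[-29.5,34.0,1.7,0,10],[-45.0,36.4,2.2,0,10],[-60.3,33.4,2.8,0,10],[-73.7,25.4,3.3,0,10],[-83.5,13.2,3.9,0,10],[-88.6,-1.5,4.4,0,10]]
```

```bash
python3 tab.py 284 20 8 -0.5 0 0;python3 tab.py 84 20 4 0 0 0
```

```text
[[-6.4,14.3,0.1,0,10],[-17.2,25.5,0.6,0,10],[-31.3,32.4,1.2,0,10],[-46.8,34.0,1.7,0,10],[-62.0,30.2,2.3,0,10],[-74.9,21.5,2.8,0,10],[-84.1,8.8,3.4,0,10],[-88.4,-6.2,3.9,0,10]]
[[1.1,-15.6,0.6,0,10],[7.4,-29.9,1.1,0,10],[18.3,-41.1,1.7,0,10],[32.3,-48.0,2.2,0,10]]
```

```bash
python3 -m crank '[[-6.4,14.3,0.1,0,10],[-17.2,25.5,0.6,0,10],[-31.3,32.4,1.2,0,10],[-46.8,34,1.7,0,10],[-62,30.2,2.3,0,10],[-74.9,21.5,2.8,0,10],[-84.1,8.8,3.4,0,10],[-88.4,-6.2,3.9,0,10]]'|grep -E "open|grip"; python3 -m crank '[[0,0,0,0,10],[0,0,0,0,10]]' >/dev/null; python3 a.py
```

```text
opening: 0.183
grip_force: 30.0
ang 86.5 r 43.9 z 146.3 [-3.7 -1.6  2.5] t 14.0
radial 3.7 tang(cw+) 1.6
```

```bash
python3 -m crank '[[1.1,-15.6,0.6,0,10],[7.4,-29.9,1.1,0,10],[7.4,-29.9,1.1,0,10]]'|grep -E "open"; python3 a.py; python3 -m crank '[[10.9,-11.2,0.6,0,10],[24.9,-18.1,1.1,0,10],[24.9,-18.1,1.1,0,10],[24.9,-18.1,1.1,0,10]]'|grep -E "open"; python3 a.py
```

```text
opening: 0.183
ang 127.5 r 44.4 z 145.2 [0.7 1.5 1.7] t 14.2
radial -0.8 tang(cw+) 1.4
opening: 0.182
ang 166.8 r 45.0 z 144.1 [5.  0.1 5.3] t 14.6
radial -4.1 tang(cw+) 2.9
```

```bash
python3 -m crank '[[9.2,-0.8,0.3,0,10]]'|grep -E "open"; python3 a.py;  python3 -m crank '[[0,0,0,0,10],[0,0,0,0,10]]'|grep -E "open"; python3 a.py
```

```text
opening: 0.186
ang 176.7 r 44.9 z 143.7 [-1.5 -4.5  9.4] t 14.7
radial -2.1 tang(cw+) -4.2
opening: 0.18
ang 177.6 r 44.9 z 143.8 [ 1.8 -0.6  8.2] t 14.8
radial -1.6 tang(cw+) 0.9
```

```bash
python3 -m crank '[[0,0,-0.5,0,45],[0,0,-0.5,0,45],[0,0,-0.5,0,45],[0,0,-0.5,0,45],[0,0,-20,0,45],[0,0,-45,0,45],[0,0,-65,0,45],[0,0,-65,0,45]]'|grep -E "open|eef|ft"; python3 g.py 569.8 -212 190 132.5
```

```text
eef_pos: [464.2, -99.2, 211.2]
ft_force: [-0.1, -0.1, 0.1]
opening: 0.474
[  1.7 154.4  21.8] turn -90.0 t 15.5
```

```bash
python3 -m crank '[[2,100,0,-90,40],[2,154,0,-90,40],[2,154,0,-90,40],[2,154,0,-90,40],[2,154,0,-90,40],[2,154,0,-90,40],[2,154,0,-90,40],[2,154,0,-90,40],[2,154,0,-90,40],[2,154,0,-90,40]]'|grep -E "eef|ft"; python3 -m crank '[[0,0,0,-18.5,40],[0,0,0,-18.5,40],[0,0,0,-18.5,40],[0,0,0,-18.5,40]]' >/dev/null; python3 g.py 569.8 -212 67.5 132.5;  python3 - <<'E'
from h import *
a=cv2.resize(cam("top")["img"][160:310,180:330],(400,400),interpolation=2); b=cv2.resize(cam("side")["img"][160:280,220:380],(400,300),interpolation=2)
cv2.imwrite("pics/p.png",np.hstack([a,np.vstack([b,np.zeros((100,400,3),np.uint8)])]))
E
```

```text
eef_pos: [568.2, -211.0, 207.1]
ft_force: [0.0, -0.6, 0.8]
[ -2.    0.5 139.7] turn 0.3 t 16.67
```

View pics/p.png

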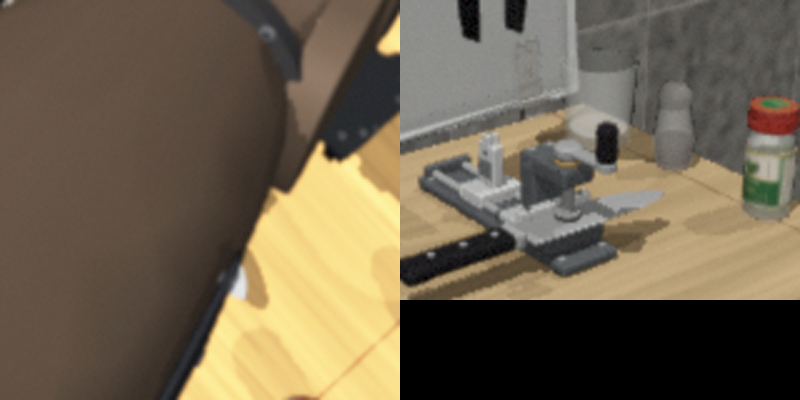

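The foot (side crop (568,213)) now rests on the blade and the knife is unmoved. The fingers are above the guide plate at (490,158), so I'll descend and grip it.

```bash
python3 -m crank '[[-2,0.5,35,0,40],[-2,0.5,70,0,40],[-2,0.5,105,0,40],[-2,0.5,130,0,40],[-2,0.5,139,0,40],[-2,0.5,139,0,40],[-2,0.5,139,0,5],[-2,0.5,139,0,5],[-2,0.5,139,0,5],[-2,0.5,139,0,5]]'|grep -E "eef|ft|open|grip"; python3 -m crank '[[0,0,0,0,5],[0,0,0,0,5]]'
```

```text
eef_pos: [570.8, -212.4, 70.7]
ft_force: [0.1, -0.5, -0.6]
opening: 0.201
grip_force: 0.0
t: 17.77
eef_pos: [570.8, -212.2, 70.3]
tcp_rot: [3.141, 0.002, 2.314]
ft_force: [1.7, 2.1, 7.1]
opening: 0.123
grip_force: 30.0
```

```bash
python3 -m crank '[[-10,0,-1,0,5],[-20,0,-1,0,5],[-30,0,-1,0,5],[-36,0,-1,0,5],[-40,0,-1,0,5],[-40,0,-1,0,5]]'|grep -E "eef|ft|open"; python3 -m crank '[[-3,0,0,0,5],[-3,0,0,0,5]]'|grep -E "eef|ft"; python3 -m crank '[[-3,0,0,0,5],[-3,0,0,0,5]]'|grep -E "eef|ft"; python3 -m crank '[[-3,0,0,0,5],[-3,0,0,0,5]]'|grep -E "eef|ft"
```

```text
eef_pos: [598.7, -242.5, 70.3]
ft_force: [4.2, 2.6, -1.8]
opening: 0.124
eef_pos: [600.5, -244.4, 70.3]
ft_force: [4.3, 2.2, -0.4]
eef_pos: [602.4, -246.4, 70.3]
ft_force: [3.6, 3.2, -0.9]
eef_pos: [602.6, -246.7, 70.3]
ft_force: [-6.0, 14.9, 8.7]
```

```bash
python3 -m crank '[[0,0,0,0,50],[0,0,0,0,50],[0,0,0,0,50],[0,0,0,0,50],[0,0,-30,0,50],[0,0,-65,0,50],[0,0,-100,0,50],[0,0,-140,0,50],[0,0,-160,0,50]]'|grep -E "eef|ft|open"; python3 -m crank '[[100,100,-40,0,50],[150,200,-40,0,50],[150,200,-40,0,50],[150,200,-40,0,50],[150,200,-40,0,50],[150,200,-40,0,50],[150,200,-40,0,50],[150,200,-40,0,50]]'|grep -E "eef|ft|open"
```

```text
eef_pos: [604.2, -249.0, 235.0]
ft_force: [0.1, -0.6, 0.5]
opening: 0.526
eef_pos: [649.6, -0.3, 270.5]
ft_force: [-0.9, -0.3, -0.1]
opening: 0.522
```

Run:
```python
from h import *
a=cv2.resize(cam("top")["img"][90:340,160:410],(400,400),interpolation=2); b=cv2.resize(cam("side")["img"][160:310,160:400],(400,250),interpolation=2)
cv2.imwrite("pics/q.png",np.hstack([a,np.vstack([b,np.zeros((150,400,3),np.uint8)])]))
```

```text
(no output)
```

View pics/q.png

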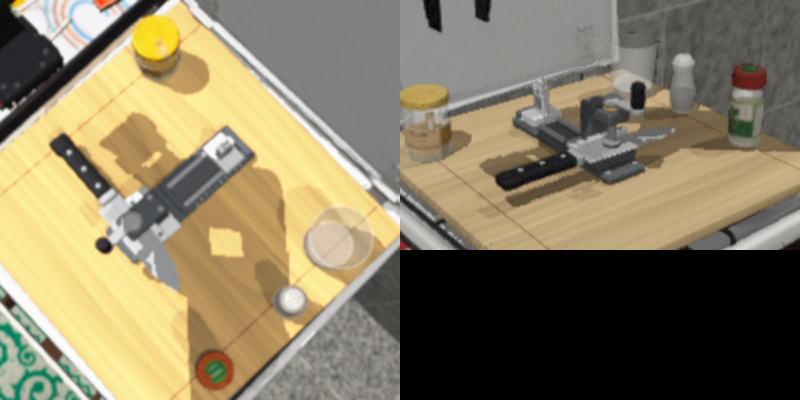

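The guide is at the rear end, the jars are standing and the foot is on the blade. One numeric check of the knife's angle before I hand in.

Run:
```python
from h import *
im=cam("top")["img"]; m=np.zeros(im.shape[:2],np.uint8); m[168:220,185:230]=(im[168:220,185:230].max(2)<70)*255
c=max(cv2.findContours(m,0,1)[0],key=cv2.contourArea); P=plane("top",cv2.boxPoints(cv2.minAreaRect(c)),60)[:,:2]
e=max([P[1]-P[0],P[2]-P[1]],key=np.linalg.norm); o=np.array([495.9,-131.2]); d=P.mean(0)-o
print(np.degrees(np.arctan2(e[1],e[0]))%180,"want ~42.5; centre", d@[.675,-.738],d@[.738,.675])
```

```text
43.068080349334224 want ~42.5; centre 2.568688736355437 112.05359662800521
```

```bash
python3 -c "
from cell import env
print(env.job_done())"
```

```text
the job is handed in; nothing more can be done
None
```

I handed the job in with no verdict returned: the knife is seated on the rest (about 0.6° off square by the camera), the crank is about 0.4 turn past the expected touch (an estimated 20 N, not measured directly), the guide is at its rear stop, and the jars, shaker and glass look undisturbed.

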